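# Pack away the red decorations

### The job

Pack the red decorations into the open cardboard box: lay every red drop ornament that is on the table in it, and take the split dish by its wooden fin, turn it and tip it over the box so that the red baubles roll in while the gold ones stay in the dish. Stand the dish back upright on its round cork mat with the gold baubles still in it, then shut the box's lid fully. Do not disturb the mug or the jar.

Things in the scene. Friction and masses are not known exactly. Their poses are not given: they have to be found in the camera images.
- box: Fixed brown cardboard box, 190 (x) x 240 (y) x 100 mm high outside, walls and floor 5 mm, open on top with its lid standing up behind it at the start. Origin: centre of its underside, on the table; z up. The lid is hinged along the top of its +x wall. It may stand left or right of the robot's centre line, turned up to 0.25 rad.
- lid (a joint): Angle of the box's lid in rad: 0 is shut flat on the box, about 1.57 upright; starts at 1.6 to 1.75, limit 1.9. The lid is a flat panel 190 x 240 x 6 mm, 120 g; its hinge is stiff (friction 0.17 N m), so it stays at any angle and must be pushed all the way: about 1 to 3 N at its free edge.
- lid_hinge (a point): Point on the lid's hinge axis, middle of the box's +x top edge, 100 mm above the table; the axis runs along the box's y. Turns with the lid.
- lid_edge (a point): Middle of the lid's free edge, on its outer face (the face that is on top when shut), 190 mm from the hinge.
- mat: Fixed round cork mat on the table, 180 mm across, 4 mm thick. Origin: centre of its underside, on the table.
- dish: Loose white two-section dish, about 350 g, on the mat at any yaw. Origin: centre of its underside; z up. Flat floor 136 (x) x 110 (y) mm, 6 mm thick. A divider 8 mm thick along the dish's x axis, top 48 mm above the underside, parts it into a +y and a -y compartment. End walls at x = +-68 mm, 40 mm high. Baubles in it reach 58 mm above the underside.
- dish_fin (a point): Middle of the top of the dish's wooden grip fin, above the dish's origin. The fin stands on the divider: 50 mm (dish x) x 12 mm (dish y), from 44 to 106 mm above the underside; grasp it across y from above. Axes as the dish's.
- dish_lip (a point): Middle of the lip of the dish's +y compartment, 95 mm from the centre, 23 mm above the underside; the -y side is the mirror image. These two outer walls slope outwards and up at only 25 degrees, so baubles on the lower side roll out over the lip when the dish is tipped about its x axis by 45 to 55 degrees, while those on the upper side lie against the divider.
- red1: Red bauble, loose ball of 52 mm diameter, 30 g, with a small seen-only brass cap. Origin: its centre. All red baubles start in one compartment of the dish.
- red2: Red bauble like red1. One or two red baubles are present; an absent one reads None.
- gold1: Gold bauble, ball of 52 mm diameter, 30 g, in the other compartment of the dish, where it must stay. Origin: its centre.
- gold2: Gold bauble like gold1.
- drop1: Red faceted drop ornament lying on the table, 112 mm long along its x axis, 50 g: middle 60 mm is 26 x 26 mm square, stepping down to 18 and 10 mm at the ends, one end brass. Origin: middle of its length on the under face (13 mm from its axis). Grasp it across y at the middle.
- drop2: Red drop ornament like drop1. Two or three drop ornaments are present; an absent one reads None.
- drop3: Red drop ornament like drop1.
- mug: Blue mug, 80 mm across, 92 mm high, bystander beyond the work. Origin: centre of its underside.
- jar: Amber jar with brass cap, 72 mm across, 85 mm high, bystander. Origin: centre of its underside.
Mind the look-alikes: they are no part of the job. Leave any black look-alike of the drop1 alone.

How it is judged:
On the way, in this order (a step that is already met when the one before it is completed fails the run):
1. the dish is held tipped over the box (angle between dish's own z axis and vertical above 0.5 rad and horizontal distance between dish and box below 0.25 m and height (world z) of dish above 0.1 m), for 0.2 s.
2. all the red decorations are in the box and the dish with its gold baubles is back upright on the mat, the lid still open (angle between dish's own z axis and vertical below 0.1 rad and horizontal distance between dish and mat below 0.05 m and height (world z) of dish below 0.012 m and linear speed of dish below 0.02 m/s and value of joint lid above 0.5 rad and x of red1 in the frame of box between -0.095 and 0.095 m and y of red1 in the frame of box between -0.12 and 0.12 m and z of red1 in the frame of box between 0 and 0.1 m and x of red2 in the frame of box between -0.095 and 0.095 m and y of red2 in the frame of box between -0.12 and 0.12 m and z of red2 in the frame of box between 0 and 0.1 m and x of drop1 in the frame of box between -0.095 and 0.095 m and y of drop1 in the frame of box between -0.12 and 0.12 m and z of drop1 in the frame of box between 0 and 0.1 m and x of drop2 in the frame of box between -0.095 and 0.095 m and y of drop2 in the frame of box between -0.12 and 0.12 m and z of drop2 in the frame of box between 0 and 0.1 m and x of drop3 in the frame of box between -0.095 and 0.095 m and y of drop3 in the frame of box between -0.12 and 0.12 m and z of drop3 in the frame of box between 0 and 0.1 m and x of gold1 in the frame of dish between -0.068 and 0.068 m and y of gold1 in the frame of dish between -0.09 and 0 m and z of gold1 in the frame of dish between 0 and 0.06 m and x of gold2 in the frame of dish between -0.068 and 0.068 m and y of gold2 in the frame of dish between -0.09 and 0 m and z of gold2 in the frame of dish between 0 and 0.06 m), for 0.2 s.
At the end, for the whole second after the job is handed in: Every red bauble and drop present lies in the box (centre within its walls, below its rim), the lid is shut to 0.06 rad, the dish stands still and upright (0.1 rad) on the mat, centre within 50 mm of the mat's, both gold baubles in their own compartment (angle between dish's own z axis and vertical below 0.1 rad and horizontal distance between dish and mat below 0.05 m and height (world z) of dish below 0.012 m and linear speed of dish below 0.02 m/s and value of joint lid below 0.06 rad and x of red1 in the frame of box between -0.095 and 0.095 m and y of red1 in the frame of box between -0.12 and 0.12 m and z of red1 in the frame of box between 0 and 0.1 m and x of red2 in the frame of box between -0.095 and 0.095 m and y of red2 in the frame of box between -0.12 and 0.12 m and z of red2 in the frame of box between 0 and 0.1 m and x of drop1 in the frame of box between -0.095 and 0.095 m and y of drop1 in the frame of box between -0.12 and 0.12 m and z of drop1 in the frame of box between 0 and 0.1 m and x of drop2 in the frame of box between -0.095 and 0.095 m and y of drop2 in the frame of box between -0.12 and 0.12 m and z of drop2 in the frame of box between 0 and 0.1 m and x of drop3 in the frame of box between -0.095 and 0.095 m and y of drop3 in the frame of box between -0.12 and 0.12 m and z of drop3 in the frame of box between 0 and 0.1 m and x of gold1 in the frame of dish between -0.068 and 0.068 m and y of gold1 in the frame of dish between -0.09 and 0 m and z of gold1 in the frame of dish between 0 and 0.06 m and x of gold2 in the frame of dish between -0.068 and 0.068 m and y of gold2 in the frame of dish between -0.09 and 0 m and z of gold2 in the frame of dish between 0 and 0.06 m); the robot touches nothing.
It fails at once if the mug is disturbed (moved more than 30 mm) (distance of mug from where it was at the start of the episode above 0.03 m).
It fails at once if the jar is disturbed (moved more than 30 mm) (distance of jar from where it was at the start of the episode above 0.03 m).
Of red1, red2 only 1 to 2 are there at a start; the rules pass over those that are not, and their reading is None.
Of drop1, drop2, drop3 only 2 to 3 are there at a start; the rules pass over those that are not, and their reading is None.
At some moment in a run one of drop1, drop2, drop3 may be knocked a few centimetres aside while the robot is not near it.
It also fails if it takes over 208 s, if anything falls off the work surface, if the arm or the gripper's body presses on something with over 40 N, if the wrist force passes 120 N, or if a joint passes its speed limit or range.

### The arm

A 6-joint arm with a two-finger parallel gripper is mounted at the origin on the work surface. World frame = base frame: x ahead of the robot, y to its left, z up, the work surface at z = 0. Lengths are in m, angles in rad, forces in N, time in s.
With the tool pointing down it reaches from about 0.325 to 0.85 m from the base axis. Payload 4.4 kg.
Tool frame: the origin (TCP) lies midway between the tips of the shut fingers; the grasp point (between the pads) lies 19 mm behind it; z points along the fingers, y is the line along which they close (so a half turn about z gives the same grasp; the last joint's range is limited). The gripper opens to 94 mm and grips with 3 to 60 N. Pads are 16 mm wide; open, the fingers measure 119 mm over their backs; the gripper's body (75 mm by 177 mm) begins 78 mm behind the grasp point.
Start: joints at [-1.347, 0.207, 1.542, -0, 1.393, -0.15], TCP at [0.21, -0.535, 0.205] pointing down, gripper open.
Joint ranges: [-2.73, 2.73], [-0.86, 2.22], [0.23, 2.46], [-1.11, 4.25], [0.08, 2.63], [-2.82, 2.82]. Speed limits (rad/s): [2.79, 2.79, 3.14, 3.14, 3.14, 3.14].

### API

Orientations are given as a rotation vector (axis times angle).
In Python, from plant import env gives the robot as it stands.
- The arm moves only by the tool step_arm, never from a script. Its argument "targets" is one flat list of numbers, 6 for each row, row after row: the shift along the world's x, y, z in m, then the turn, a rotation vector about the world's x, y, z in degrees. A call has exactly 10 rows; each row is the pose to reach, as a shift and turn from the pose commanded when the call began; what a row does not reach only later rows make up. A row lasts 1/12 s, in which the tool goes at most 41.7 mm and 7.16 degrees, less where a joint would pass 70% of its speed; a pose out of reach is approached as far as the arm can. A call with a gripper value outside its range is refused whole. "hand" is the opening, from 0 (shut) to 1 (fully open), set as the call begins (left out, the last holds). The fingers move at their own pace and stop on an object; "force" is the grip in N (left out, the last holds). Time passes only in rows, so rows that repeat a pose let the fingers close, or fill a call up. It gives the time, the measured TCP pose, the force, the opening and the grip force at its end, in the units of the state.
- env.sense(): the state, without advancing time (a new reading comes with each control period).
- env.snapshot(name): name is "side" or "top" or "wrist"; returns a dict with "pixels" (420x560x3 uint8, blue, green, red), "range_z" (420x560 float32, m along the optical axis (not along the pixel's ray), 0 where there is no reading), "K" (3x3 intrinsics, pixels), "world_from_camera" (4x4, takes a point from camera to world coordinates). Camera axes: x right, y down, z forward; pixel columns grow to the right and rows downward; lengths in m; the calibration is good to about 2 mm. A picture is of the moment at which its call begins.
- env.sign_off(): hands the job in; it is judged then, once.
Trained networks look in the newest picture that a camera, given by its name, has taken for a name from the list of things; names that differ only in an ending like _2 or _b are one class to them, and where a whole thing is asked for, a point or a joint stands for the part that bears it (a point fixed in the world has none). Each returns a list of dicts, best first, with "confidence" (0 to 1); they miss things now and then, are a little off and sometimes report something else, mostly with a low value. They report only what shows in the picture. A call takes as long as a camera call. They do not tell look-alikes from the thing itself.
- env.search_frame(camera, thing): "extent" ([left, top, right, bottom] in pixels, round what is visible of it).
- env.masks_of(camera, thing): "pixels" (420x560 bool, what is visible of it) and "extent" ([left, top, right, bottom] in pixels, round what is visible of it).
- env.spot_point(camera, thing): "centre" ([column, row] in pixels: a listed point, or the origin of a listed thing).
The state is a dict: "t": time; "joints": joint angles; "joint_vel": joint speeds; "tau": joint torques, N m; "tcp_pos": TCP position; "orientation": TCP orientation; "contact_force": force on the tool from outside, world axes, zero at the start; "wrist_torque": the same for the moment, N m; "grip_width": finger opening in m; "finger_force": force on a finger pad.
Only numpy, scipy, OpenCV 4.12 (cv2) and the standard library are available. Lean on these libraries where they do the work, as an engineer would, in place of code of your own. Each camera call takes 0.05 s, during which the arm holds its last target. There are 200 camera calls.

## Working session

There is one attempt and no reset: what is moved stays moved. The work goes in short steps, Python scripts to look and compute and a tool call to move; the robot and the scene stay as the last step left them, time stands still between calls to the robot, and variables do not carry over. Pictures are saved under pics/ and viewed, at most 14 in all, crops included, and the job is handed in when it is done.

Besides the shell and the picture viewer there is one more tool, called after "Call:" as name(argument=value, ...), one argument or row to a line, values as JSON. step_arm: Moves the arm, as the interface text tells. Its arguments: {"type":"object","properties":{"targets":{"type":"array"},"hand":{"type":"number"},"force":{"type":"number"}},"required":["targets"]}

```bash
ls; mkdir -p pics
cat > h.py <<'E'
from plant import env
import numpy as np, cv2
def snap(c,name=None):
    s=env.snapshot(c)
    if name: cv2.imwrite(f'pics/{name}.png',s['pixels'])
    return s
def cloud(s):
    K=s['K'];z=s['range_z'].astype(float);v,u=np.indices(z.shape)
    P=np.stack([(u-K[0,2])/K[0,0]*z,(v-K[1,2])/K[1,1]*z,z],-1)
    T=s['world_from_camera'];W=P@T[:3,:3].T+T[:3,3];W[z<=0]=np.nan
    return W
E
python3 - <<'E'
from h import *
s=env.sense();print(s['t'],s['tcp_pos'],s['orientation'])
for c in('top','side'):
    S=snap(c,c+'0');print(c,S['K'].tolist(),S['world_from_camera'].round(3).tolist())
    W=cloud(S)
    for th in('box','lid_edge','lid_hinge','mat','dish','dish_fin','dish_lip','red1','gold1','drop1','mug','jar'):
        for d in env.spot_point(c,th)[:5]:
            u,v=map(int,np.round(d['centre']));print(c,th,round(d['confidence'],2),u,v,W[min(v,419),min(u,559)].round(3))
E
```

```text
pics
0.0 [ 0.20976756 -0.5345079   0.20430271] [-3.08467243e+00 -5.83336342e-01  1.69818581e-04]
top [[535.6443174322192, 0.0, 285.07124847849394], [0.0, 535.6443174322192, 205.7153883334605], [0.0, 0.0, 1.0]] [[-0.02, -0.994, 0.108, 0.367], [-1.0, 0.02, -0.001, 0.005], [-0.001, -0.108, -0.994, 1.389], [0.0, 0.0, 0.0, 1.0]]
top box 0.82 395 217 [ 0.482 -0.28   0.005]
top box 0.24 277 186 [0.567 0.024 0.024]
top lid_edge 0.7 414 148 [ 0.603 -0.268  0.287]
top lid_hinge 0.72 394 172 [ 0.58  -0.258  0.125]
top dish 0.68 338 120 [ 0.72  -0.131  0.09 ]
top dish 0.58 167 241 [0.429 0.297 0.066]
top dish_fin 0.65 158 237 [0.437 0.31  0.108]
top dish_fin 0.47 131 244 [0.425 0.398 0.025]
top dish_lip 0.88 130 244 [0.427 0.407 0.002]
top dish_lip 0.35 307 239 [ 0.429 -0.05   0.025]
top red1 0.75 414 148 [ 0.603 -0.268  0.287]
top red1 0.58 151 228 [0.463 0.339 0.058]
top gold1 0.85 180 248 [0.411 0.265 0.065]
top gold1 0.56 184 226 [0.466 0.257 0.06 ]
top drop1 0.76 308 239 [ 0.429 -0.052  0.023]
top drop1 0.72 170 171 [0.611 0.299 0.027]
top drop1 0.67 162 312 [0.254 0.319 0.024]
top drop1 0.
[... 592 characters left out ...]
e 0.68 274 309 [ 0.486 -0.273  0.002]
side mat 0.74 253 191 [0.437 0.286 0.009]
side dish 0.72 252 192 [0.433 0.276 0.011]
side dish_fin 0.81 252 162 [ 0.435  0.517 -0.003]
side dish_lip 0.52 364 272 [ 0.74  -0.165  0.027]
side red1 0.6 257 175 [0.451 0.302 0.064]
side gold1 0.64 246 190 [0.413 0.238 0.043]
side gold1 0.55 261 187 [0.464 0.252 0.046]
side drop1 0.73 203 189 [0.259 0.312 0.002]
side drop1 0.72 250 193 [0.426 0.25  0.023]
side drop1 0.7 254 233 [0.438 0.036 0.013]
side drop1 0.67 249 189 [0.423 0.246 0.042]
side drop1 0.64 301 238 [0.582 0.014 0.009]
side mug 0.76 353 222 [0.753 0.076 0.022]
side mug 0.19 250 161 [0.427 0.52  0.   ]
side jar 0.63 361 271 [ 0.731 -0.164  0.03 ]
```

View pics/top0.png

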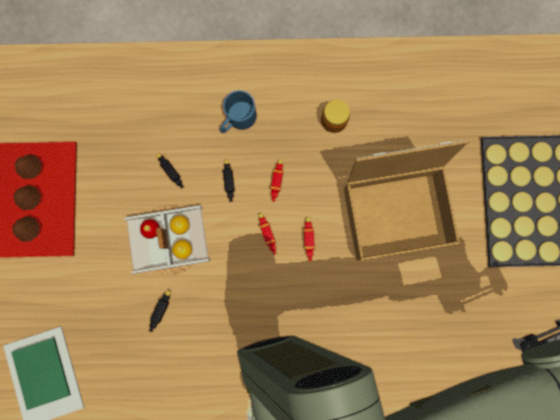

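View pics/side0.png

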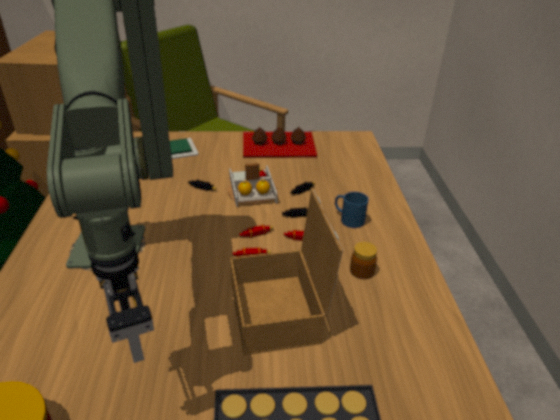

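Top view: three red drops at (276,182), (268,233) and (308,239). The black look-alikes are at (170,171), (229,181) and (160,311). The dish is at (167,238) with one red bauble at (150,228) and gold ones at (180,225) and (182,249). The box is at (400,213). I'll measure these and confirm with an enlarged crop.

```bash
cat >> h.py <<'E'
def redmask(S):
    h=cv2.cvtColor(S['pixels'],cv2.COLOR_BGR2HSV);H,s,v=h[...,0],h[...,1],h[...,2]
    return (((H<7)|(H>172))&(s>150)&(v>70)).astype(np.uint8)
def blobs(S,W,m,amin=40,amax=2000):
    n,l,st,_=cv2.connectedComponentsWithStats(cv2.morphologyEx(m,cv2.MORPH_CLOSE,np.ones((3,3))))
    for i in range(1,n):
        if amin<st[i,4]<amax:
            yield l==i, st[i]
def drops(S,W):
    for b,st in blobs(S,W,redmask(S)):
        P=W[b&np.isfinite(W[...,2])]
        if len(P)<20 : continue
        (c,wh,a)=cv2.minAreaRect((P[:,:2]*1000).astype(np.float32))
        d=np.cov(P[:,:2].T);w,V=np.linalg.eigh(d);x=V[:,1]
        print('red',st[:5],'rectc',np.round(c,0),np.round(wh,0),'mean',P.mean(0).round(3),'zmax',np.percentile(P[:,2],95).round(3),'yawdeg',np.degrees(np.arctan2(x[1],x[0])).round(1))
E
python3 - <<'E'
from h import *
S=snap('top');W=cloud(S);drops(S,W)
cv2.imwrite('pics/crop.png',cv2.resize(S['pixels'][140:340,110:340],None,fx=3,fy=3,interpolation=cv2.INTER_CUBIC)[:600])
h=cv2.cvtColor(S['pixels'],cv2.COLOR_BGR2HSV)
# dish: anything z>0.012 near
m=(np.abs(W[...,0]-.43)<.13)&(np.abs(W[...,1]-.297)<.13)
for lo,hi,n in((.012,.05,'lo'),(.03,.05,'mid'),(.09,.12,'fin')):
    P=W[m&(W[...,2]>lo)&(W[...,2]<hi)&((h[...,2]>120) if n!='fin' else True)]
    c,wh,a=cv2.minAreaRect((P[:,:2]*1000).astype(np.float32));print(n,len(P),np.round(c),np.round(wh),round(a,1),P[:,2].max().round(3))
# box rim
m=(np.abs(W[...,0]-.48)<.2)&(np.abs(W[...,1]+.28)<.2)&(W[...,2]>.085)&(W[...,2]<.107)
P=W[m];c,wh,a=cv2.minAreaRect((P[:,:2]*1000).astype(np.float32));print('rim',len(P),np.round(c),np.round(wh),a,np.round(cv2.boxPoints((c,wh,a))).tolist())
m=(np.abs(W[...,0]-.5)<.25)&(np.abs(W[...,1]+.28)<.2)&(W[...,2]>.13)&(W[...,1]>-.42)&(W[...,0]>.54)
P=W[m];print('lid',len(P));A=np.c_[P[:,1:],np.ones(len(P))];k=np.linalg.lstsq(A,P[:,0],rcond=None)[0];print(k,P.max(0),P.min(0))
for th in('mug','jar'):
    for c in env.search_frame('top',th)[:1]:
        print(th,c['extent'])
m=(W[...,0]>.65)&(W[...,2]>.05)&(W[...,1]>-.2)
n,l,st,ce=cv2.connectedComponentsWithStats(m.astype(np.uint8))
for i in range(1,n):
    if st[i,4]>50: print('tall',W[l==i].min(0).round(3),W[l==i].max(0).round(3))
E
```

```text
red [271 172  12  29 199] rectc [567.  29.] [25. 72.] mean [0.572 0.027 0.024] zmax 0.03 yawdeg 168.8
red [141 219  18  19 224] rectc [463. 347.] [41. 46.] mean [0.462 0.344 0.055] zmax 0.062 yawdeg 162.6
red [304 222  10  24 194] rectc [443. -54.] [23. 60.] mean [ 0.44  -0.054  0.025] zmax 0.031 yawdeg -178.4
red [261 226  15  28 205] rectc [429.  46.] [72. 22.] mean [0.434 0.047 0.024] zmax 0.03 yawdeg -160.4
red [306 249   8  12  63] rectc [390. -55.] [18. 28.] mean [ 0.392 -0.055  0.021] zmax 0.026 yawdeg -175.5
lo 2505 [405. 301.] [207. 196.] 8.0 0.05
mid 840 [437. 305.] [143. 196.] 8.1 0.05
fin 134 [437. 305.] [50. 13.] 9.0 0.118
rim 1001 [ 486. -281.] [192. 242.] 8.386515617370605 [[374.0, -175.0], [409.0, -415.0], [599.0, -387.0], [563.0, -147.0]]
lid 2200
[-0.14647992  0.10249476  0.52865872] [ 0.61821624 -0.14541571  0.29502223] [ 0.56444191 -0.38391142  0.13007204]
mug [221.4, 91.7, 258.3, 133.2]
jar [322.4, 100.4, 345.2, 130.9]
tall [0.706 0.074 0.05 ] [0.802 0.166 0.098]
tall [ 0.708 -0.164  0.051] [ 0.776 -0.095  0.093]
```

View pics/crop.png

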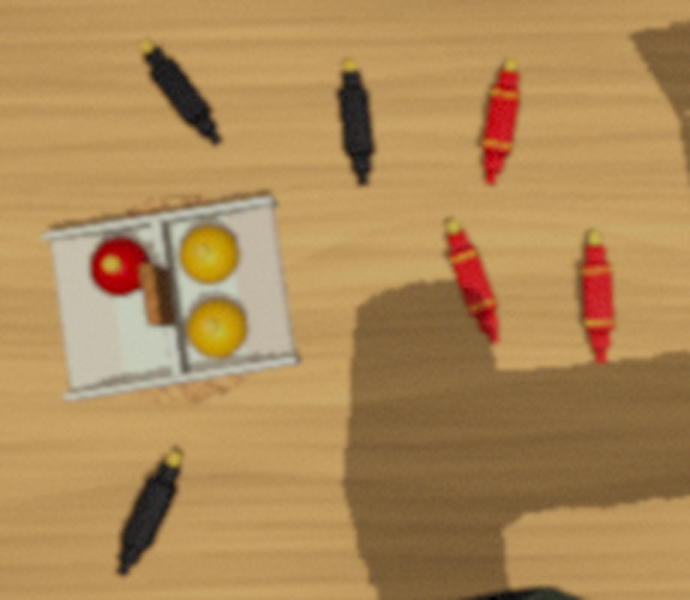

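The crop confirms it: the red drops are the three right-hand ones with gold bands, the three black ones stay, and there is one red bauble in the left (+y) compartment. Next I refine the drop centres with height-masked points, cross-checked with the side view.

```bash
cat >> h.py <<'E'
def finddrops(S,W,zlo=.009):
    h=cv2.cvtColor(S['pixels'],cv2.COLOR_BGR2HSV)
    R=redmask(S);out=[]
    m=((W[...,2]>zlo)&(W[...,2]<.04)).astype(np.uint8)
    n,l,st,_=cv2.connectedComponentsWithStats(m)
    for i in range(1,n):
        b=l==i
        if st[i,4]>80 and st[i,4]<1500 and R[b].mean()>.3:
            P=W[b];c,wh,a=cv2.minAreaRect((P[:,:2]*1000).astype(np.float32))
            x=np.linalg.eigh(np.cov(P[:,:2].T))[1][:,1];x=x*np.sign(x[0])
            print('drop c',np.round(c),'wh',np.round(wh),'mean',P.mean(0).round(3),'yaw',np.degrees(np.arctan2(x[1],x[0])).round(1),'z95',np.percentile(P[:,2],95).round(3))
E
python3 - <<'E'
from h import *
for c in('top','side'):
    S=snap(c);print(c);finddrops(S,cloud(S))
E
```

```text
top
drop c [584.  24.] wh [ 26. 112.] mean [0.583 0.024 0.023] yaw -11.1 z95 0.029
drop c [446.  50.] wh [111.  26.] mean [0.446 0.05  0.024] yaw 19.0 z95 0.029
drop c [431. -56.] wh [111.  26.] mean [ 0.43  -0.055  0.024] yaw 2.0 z95 0.029
side
drop c [548. 655.] wh [299. 231.] mean [0.544 0.63  0.015] yaw -0.9 z95 0.033
drop c [446.  47.] wh [112.  31.] mean [0.445 0.043 0.02 ] yaw 19.6 z95 0.028
drop c [559.  23.] wh [30. 59.] mean [0.563 0.021 0.021] yaw -16.3 z95 0.028
drop c [430. -59.] wh [109.  31.] mean [ 0.426 -0.061  0.022] yaw 3.1 z95 0.028
```

Call:
step_arm(
  targets=[0.017, 0.036, 0, 0, 0, -2, 0.034, 0.072, 0, 0, 0, -4, 0.051, 0.108, 0, 0, 0, -6, 0.068, 0.144, 0, 0, 0, -8, 0.085, 0.18, 0, 0, 0, -10, 0.102, 0.216, 0, 0, 0, -12, 0.119, 0.252, 0, 0, 0, -14, 0.136, 0.288, 0, 0, 0, -16, 0.153, 0.324, 0, 0, 0, -18, 0.17, 0.36, 0, 0, 0, -19.4],
  hand=0.7,
)

```text
t: 2.38
tcp_pos: [0.3804, -0.1736, 0.2058]
orientation: [3.14, 0.052, 0.002]
contact_force: [1.0, -0.7, 0.3]
grip_width: 0.0658
finger_force: 0.0
```

Call:
step_arm(
  targets=[0.017, 0.036, -0.01, 0, 0, 0, 0.034, 0.072, -0.03, 0, 0, 0, 0.051, 0.119, -0.05, 0, 0, 0, 0.051, 0.119, -0.08, 0, 0, 0, 0.051, 0.119, -0.11, 0, 0, 0, 0.051, 0.119, -0.14, 0, 0, 0, 0.051, 0.119, -0.14, 0, 0, 0, 0.051, 0.119, -0.14, 0, 0, 0, 0.051, 0.119, -0.14, 0, 0, 0, 0.051, 0.119, -0.14, 0, 0, 0],
)

```text
t: 3.22
tcp_pos: [0.4331, -0.0573, 0.0677]
orientation: [3.14, 0.054, 0.007]
contact_force: [-0.1, 0.1, 0.1]
grip_width: 0.0661
finger_force: 0.0
```

Run:
```python
from h import *
from scipy.spatial.transform import Rotation as R
s=env.sense();r=R.from_rotvec(s['orientation']).as_matrix();print(s['t'],s['tcp_pos'],np.degrees(np.arctan2(r[1,1],r[0,1])),r[:,2].round(3),s['joints'])
S=snap('wrist');W=cloud(S);drops(S,W)
S=snap('top');W=cloud(S);finddrops(S,W)
```

```text
3.2167 [ 0.43305148 -0.0573176   0.06771416] -88.0204299404974 [ 0.004 -0.001 -1.   ] [-3.30243336e-01  8.15835027e-02  2.00080988e+00  2.23492003e-05
  1.05453736e+00  1.20598840e+00]
red [ 117    0   56   31 1055] rectc [574.  24.] [25. 18.] mean [0.57  0.021 0.023] zmax 0.027 yawdeg 91.8
red [ 116   18   52   65 1957] rectc [548.  32.] [30. 32.] mean [0.55  0.028 0.021] zmax 0.026 yawdeg 162.2
red [  81  143   50   40 1218] rectc [479.  64.] [21. 34.] mean [0.48  0.057 0.021] zmax 0.026 yawdeg 86.0
red [254 171  37  35 982] rectc [467. -55.] [22. 24.] mean [ 0.466 -0.056  0.023] zmax 0.026 yawdeg 173.0
red [ 115  230   45   49 1089] rectc [411.  37.] [33. 26.] mean [0.415 0.035 0.021] zmax 0.026 yawdeg -169.2
red [256 271  34  34 694] rectc [393. -58.] [23. 32.] mean [ 0.396 -0.058  0.022] zmax 0.026 yawdeg -178.2
drop c [584.  24.] wh [ 26. 112.] mean [0.583 0.024 0.024] yaw -10.9 z95 0.03
drop c [446.  50.] wh [111.  26.] mean [0.449 0.052 0.024] yaw 17.2 z95 0.03
```

Call:
step_arm(
  targets=[0, 0, -0.02, 0, 0, 0, 0, 0, -0.04, 0, 0, 0, 0, 0, -0.055, 0, 0, 0, 0, 0, -0.062, 0, 0, 0, 0, 0, -0.062, 0, 0, 0, 0, 0, -0.062, 0, 0, 0, 0, 0, -0.062, 0, 0, 0, 0, 0, -0.062, 0, 0, 0, 0, 0, -0.062, 0, 0, 0, 0, 0, -0.062, 0, 0, 0],
)

```text
t: 4.15
tcp_pos: [0.4316, -0.0565, 0.0041]
orientation: [3.141, 0.055, 0.002]
contact_force: [0.4, -0.0, 0.4]
grip_width: 0.0658
finger_force: 0.0
```

Call:
step_arm(
  targets=[0, 0, 0, 0, 0, 0, 0, 0, 0, 0, 0, 0, 0, 0, 0, 0, 0, 0, 0, 0, 0, 0, 0, 0, 0, 0, 0.002, 0, 0, 0, 0, 0, 0.03, 0, 0, 0, 0, 0, 0.06, 0, 0, 0, 0, 0, 0.1, 0, 0, 0, 0, 0, 0.14, 0, 0, 0, 0, 0, 0.16, 0, 0, 0],
  hand=0,
  force=25,
)

```text
t: 4.98
tcp_pos: [0.4335, -0.0571, 0.1685]
orientation: [3.138, 0.055, 0.011]
contact_force: [1.1, -0.2, -0.7]
grip_width: 0.0027
finger_force: 0.0
```

Run:
```python
from h import *
S=snap('wrist','w1');
S=snap('top');W=cloud(S);finddrops(S,W);drops(S,W)
```

```text
drop c [584.  24.] wh [ 26. 112.] mean [0.583 0.024 0.023] yaw -11.1 z95 0.029
drop c [446.  50.] wh [111.  26.] mean [0.449 0.052 0.024] yaw 16.7 z95 0.03
drop c [391. -56.] wh [32. 23.] mean [ 0.393 -0.056  0.022] yaw 10.4 z95 0.028
red [271 164  12  37 251] rectc [578.  25.] [24. 96.] mean [0.578 0.026 0.024] zmax 0.03 yawdeg 169.9
red [141 219  18  19 223] rectc [463. 346.] [41. 46.] mean [0.462 0.344 0.055] zmax 0.062 yawdeg 167.4
red [261 226  15  28 185] rectc [429.  45.] [73. 25.] mean [0.437 0.049 0.025] zmax 0.03 yawdeg -162.7
red [305 247   9  13  70] rectc [394. -57.] [30. 22.] mean [ 0.395 -0.055  0.04 ] zmax 0.184 yawdeg -169.9
```

View pics/w1.png

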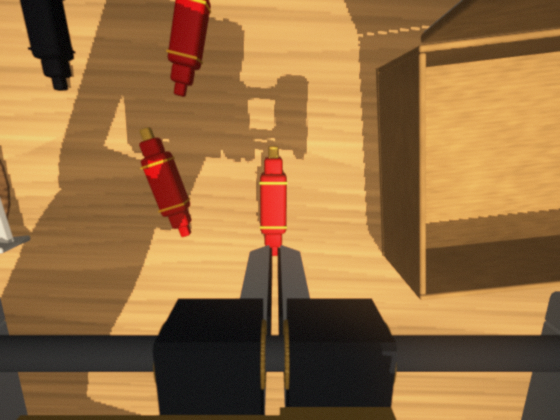

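The wrist view shows the drop still lying unmoved at (273,200), with the shut fingers above it. I lifted before they had closed. I'll go back down and close for a full call.

Call:
step_arm(
  targets=[0, 0, 0, 0, 0, 0, 0, 0, 0, 0, 0, 0, 0, 0, -0.03, 0, 0, 0, 0, 0, -0.06, 0, 0, 0, 0, 0, -0.09, 0, 0, 0, 0, 0, -0.12, 0, 0, 0, 0, 0, -0.145, 0, 0, 0, 0, 0, -0.16, 0, 0, 0, 0, 0, -0.162, 0, 0, 0, 0, 0, -0.162, 0, 0, 0],
  hand=0.6,
)

```text
t: 5.92
tcp_pos: [0.4267, -0.0533, 0.0002]
orientation: [-3.134, -0.052, 0.016]
contact_force: [-7.2, 8.8, 19.5]
grip_width: 0.0558
finger_force: 9.9
```

Call:
step_arm(
  targets=[0, 0, 0, 0, 0, 0, 0, 0, 0, 0, 0, 0, 0, 0, 0, 0, 0, 0, 0, 0, 0, 0, 0, 0, 0, 0, 0, 0, 0, 0, 0, 0, 0, 0, 0, 0, 0, 0, 0, 0, 0, 0, 0, 0, 0, 0, 0, 0, 0, 0, 0, 0, 0, 0, 0, 0, 0, 0, 0, 0],
  hand=0,
  force=25,
)

```text
t: 6.75
tcp_pos: [0.4297, -0.0562, 0.0003]
orientation: [-3.141, -0.055, 0.004]
contact_force: [-0.5, -1.4, 6.3]
grip_width: 0.0257
finger_force: 27.3
```

Call:
step_arm(
  targets=[0, 0, 0.03, 0, 0, 0, 0, 0, 0.07, 0, 0, 0, 0, 0, 0.11, 0, 0, 0, 0, 0, 0.15, 0, 0, 0, 0.005, -0.03, 0.165, 0, 0, 1, 0.012, -0.065, 0.165, 0, 0, 2, 0.02, -0.1, 0.165, 0, 0, 3, 0.028, -0.135, 0.165, 0, 0, 4, 0.036, -0.17, 0.165, 0, 0, 5, 0.043, -0.205, 0.165, 0, 0, 6],
)

```text
t: 7.58
tcp_pos: [0.4725, -0.2618, 0.1633]
orientation: [-3.13, -0.22, 0.006]
contact_force: [0.5, 0.3, 0.3]
grip_width: 0.0257
finger_force: 25.0
```

Call:
step_arm(
  targets=[0.007, -0.035, 0, 0, 0, 0, 0.015, -0.07, 0, 0, 0, 0, 0.019, -0.095, 0, 0, 0, 0, 0.019, -0.095, -0.03, 0, 0, 0, 0.019, -0.095, -0.06, 0, 0, 0, 0.019, -0.095, -0.09, 0, 0, 0, 0.019, -0.095, -0.115, 0, 0, 0, 0.019, -0.095, -0.13, 0, 0, 0, 0.019, -0.095, -0.13, 0, 0, 0, 0.019, -0.095, -0.13, 0, 0, 0],
)

```text
t: 8.42
tcp_pos: [0.4907, -0.3542, 0.033]
orientation: [-3.129, -0.219, 0.008]
contact_force: [0.0, -0.4, -0.3]
grip_width: 0.026
finger_force: 25.0
```

Call:
step_arm(
  targets=[0, 0, -0.013, 0, 0, 0, 0, 0, -0.013, 0, 0, 0, 0, 0, -0.013, 0, 0, 0, 0, 0, -0.013, 0, 0, 0, 0, 0, -0.013, 0, 0, 0, 0, 0, 0.02, 0, 0, 0, 0, 0, 0.06, 0, 0, 0, 0, 0, 0.1, 0, 0, 0, -0.005, 0.02, 0.13, 0, 0, 1, -0.01, 0.055, 0.13, 0, 0, 2],
  hand=0.45,
)

```text
t: 9.25
tcp_pos: [0.4878, -0.3076, 0.1764]
orientation: [3.115, 0.269, 0.021]
contact_force: [2.2, -0.2, 0.3]
grip_width: 0.0421
finger_force: 0.0
```

Call:
step_arm(
  targets=[-0.004, 0.039, 0, 0, 0, 1, -0.008, 0.078, 0, 0, 0, 2, -0.012, 0.117, 0, 0, 0, 3, -0.016, 0.156, 0, 0, 0, 4, -0.02, 0.195, 0, 0, 0, 5, -0.024, 0.234, 0, 0, 0, 6, -0.028, 0.273, 0, 0, 0, 7, -0.032, 0.312, 0, 0, 0, 8, -0.035, 0.349, 0, 0, 0, 8, -0.035, 0.349, -0.03, 0, 0, 8],
  hand=0.7,
)

```text
t: 10.08
tcp_pos: [0.4526, 0.0531, 0.1425]
orientation: [3.101, 0.503, 0.023]
contact_force: [2.2, -0.8, 0.1]
grip_width: 0.0657
finger_force: 0.0
```

```bash
cat >> h.py <<'E'
from scipy.spatial.transform import Rotation as R
def st():
    s=env.sense();r=R.from_rotvec(s['orientation']).as_matrix();print('t',round(s['t'],2),'tcp',s['tcp_pos'].round(4) if hasattr(s['tcp_pos'],'round') else s['tcp_pos'],'yang',np.degrees(np.arctan2(r[1,1],r[0,1])).round(1),'z',r[:,2].round(3),'q',np.round(s['joints'],2))
E
python3 - <<'E'
from h import *
st()
for c in('wrist','top'):
    S=snap(c,c+'2');W=cloud(S);print(c);drops(S,W);finddrops(S,W)
E
```

```text
t 10.08 tcp [0.4526 0.0531 0.1425] yang -71.6 z [ 0.015  0.002 -1.   ] q [-0.08  0.    1.9   0.    1.22  1.17]
wrist
red [363  18  33  34 581] rectc [619.  17.] [24. 20.] mean [0.618 0.017 0.023] zmax 0.027 yawdeg 160.9
red [ 333   41   53   61 1678] rectc [586.  23.] [26. 41.] mean [0.586 0.024 0.026] zmax 0.027 yawdeg 169.2
red [319  92  37  42 762] rectc [547.  31.] [24. 32.] mean [0.551 0.031 0.022] zmax 0.027 yawdeg 171.4
red [262 167  27  25 522] rectc [480.  61.] [21. 23.] mean [0.479 0.06  0.023] zmax 0.027 yawdeg -161.1
red [ 262  196   27   43 1145] rectc [448.  50.] [40. 24.] mean [0.448 0.05  0.026] zmax 0.027 yawdeg -160.4
red [264 243  25  27 417] rectc [411.  37.] [30. 22.] mean [0.414 0.038 0.022] zmax 0.026 yawdeg -160.8
top
red [271 172  12  25 192] rectc [544.  31.] [ 26. 120.] mean [0.574 0.027 0.027] zmax 0.03 yawdeg 171.8
red [420 194  13  37 288] rectc [ 492. -358.] [95. 24.] mean [ 0.493 -0.356  0.028] zmax 0.035 yawdeg -171.8
red [141 219  18  19 219] rectc [463. 346.] [40. 46.] mean [0.462 0.344 0.055] zmax 0.062 yawdeg 165.7
red [267 242   9  12  69] rectc [409.  41.] [29. 19.] mean [0.412 0.04  0.031] zmax 0.028 yawdeg -155.8
drop c [590.  23.] wh [ 26. 100.] mean [0.586 0.023 0.024] yaw -11.1 z95 0.029
drop c [ 500. -362.] wh [114.  35.] mean [ 0.497 -0.357  0.027] yaw 7.4 z95 0.035
```

Drop 1 lies in the box as planned. The wrist view puts drop 2's middle at (0.447, 0.050).

Call:
step_arm(
  targets=[-0.005, -0.003, 0, 0, 0, 1, -0.005, -0.003, -0.03, 0, 0, 1, -0.005, -0.003, -0.06, 0, 0, 1, -0.005, -0.003, -0.09, 0, 0, 1, -0.005, -0.003, -0.115, 0, 0, 1, -0.005, -0.003, -0.13, 0, 0, 1, -0.005, -0.003, -0.138, 0, 0, 1, -0.005, -0.003, -0.138, 0, 0, 1, -0.005, -0.003, -0.138, 0, 0, 1, -0.005, -0.003, -0.138, 0, 0, 1],
)

```text
t: 11.02
tcp_pos: [0.4415, 0.0435, 0.0002]
orientation: [-3.098, -0.517, 0.008]
contact_force: [-8.2, -0.5, 13.3]
grip_width: 0.0654
finger_force: 6.7
```

Call:
step_arm(
  targets=[0, 0, 0, 0, 0, 0, 0, 0, 0, 0, 0, 0, 0, 0, 0, 0, 0, 0, 0, 0, 0, 0, 0, 0, 0, 0, 0, 0, 0, 0, 0, 0, 0, 0, 0, 0, 0, 0, 0, 0, 0, 0, 0, 0, 0, 0, 0, 0, 0, 0, 0, 0, 0, 0, 0, 0, 0, 0, 0, 0],
  hand=0,
)

```text
t: 11.85
tcp_pos: [0.4452, 0.0441, 0.0003]
orientation: [3.098, 0.517, 0.006]
contact_force: [-0.2, 1.1, 4.6]
grip_width: 0.0259
finger_force: 27.4
```

Call:
step_arm(
  targets=[0, 0, 0.03, 0, 0, 0, 0, 0, 0.07, 0, 0, 0, 0, 0, 0.11, 0, 0, 0, 0, 0, 0.15, 0, 0, -1, 0.005, -0.03, 0.165, 0, 0, -2, 0.01, -0.065, 0.165, 0, 0, -4, 0.014, -0.1, 0.165, 0, 0, -6, 0.018, -0.138, 0.165, 0, 0, -8, 0.022, -0.176, 0.165, 0, 0, -10, 0.025, -0.214, 0.165, 0, 0, -11],
)

```text
t: 12.68
tcp_pos: [0.4681, -0.1722, 0.1646]
orientation: [3.133, 0.215, 0.002]
contact_force: [0.5, 0.3, -0.4]
grip_width: 0.0261
finger_force: 25.0
```

Call:
step_arm(
  targets=[0.005, -0.035, 0, 0, 0, 0, 0.01, -0.07, 0, 0, 0, 0, 0.013, -0.105, 0, 0, 0, 0, 0.014, -0.133, 0, 0, 0, 0, 0.014, -0.133, -0.03, 0, 0, 0, 0.014, -0.133, -0.06, 0, 0, 0, 0.014, -0.133, -0.09, 0, 0, 0, 0.014, -0.133, -0.12, 0, 0, 0, 0.014, -0.133, -0.143, 0, 0, 0, 0.014, -0.133, -0.143, 0, 0, 0],
)

```text
t: 13.52
tcp_pos: [0.4778, -0.3001, 0.0155]
orientation: [-3.127, -0.217, 0.012]
contact_force: [-0.2, 0.1, -0.1]
grip_width: 0.0259
finger_force: 25.0
```

Call:
step_arm(
  targets=[0, 0, 0, 0, 0, 0, 0, 0, 0, 0, 0, 0, 0, 0, 0, 0, 0, 0, 0, 0, 0, 0, 0, 0, 0, 0, 0, 0, 0, 0, 0, 0, 0.03, 0, 0, 0, 0, 0, 0.07, 0, 0, 0, 0, 0, 0.11, 0, 0, 0, 0.005, 0.02, 0.145, 0, 0, -1, 0.01, 0.055, 0.145, 0, 0, -2],
  hand=0.45,
)

```text
t: 14.35
tcp_pos: [0.4975, -0.2533, 0.176]
orientation: [3.124, 0.157, 0.024]
contact_force: [2.1, -0.3, 0.1]
grip_width: 0.0421
finger_force: 0.0
```

Call:
step_arm(
  targets=[-0.01, 0.035, 0.02, 0, 0, -2, -0.01, 0.073, 0.02, 0, 0, -4, -0.01, 0.111, 0.02, 0, 0, -6, -0.01, 0.149, 0.02, 0, 0, -8, -0.005, 0.187, 0.02, 0, 0, -10, 0.005, 0.225, 0.01, 0, 0, -12, 0.025, 0.255, 0, 0, 0, -14, 0.05, 0.272, 0, 0, 0, -16, 0.08, 0.274, -0.02, 0, 0, -17, 0.09, 0.274, -0.04, 0, 0, -17],
  hand=0.7,
)

```text
t: 15.18
tcp_pos: [0.5871, 0.0284, 0.1278]
orientation: [-3.127, 0.297, -0.014]
contact_force: [-0.0, 0.3, -0.8]
grip_width: 0.0658
finger_force: 0.0
```

Run:
```python
from h import *
st()
for c in('wrist','top'):
    S=snap(c,c+'3');W=cloud(S);print(c);drops(S,W);finddrops(S,W)
st()
```

```text
t 15.18 tcp [0.5871 0.0284 0.1278] yang -100.8 z [ 0.009 -0.001 -1.   ] q [-0.1   0.3   1.59  0.    1.24  1.66]
wrist
red [266 161  29  27 575] rectc [620.  17.] [24. 21.] mean [0.619 0.017 0.023] zmax 0.026 yawdeg 168.5
red [ 266  192   29   46 1315] rectc [586.  23.] [24. 41.] mean [0.587 0.023 0.026] zmax 0.027 yawdeg 169.7
red [267 242  27  29 482] rectc [548.  30.] [23. 31.] mean [0.551 0.03  0.022] zmax 0.026 yawdeg 168.5
top
red [271 178  11  23 142] rectc [560.  28.] [25. 60.] mean [0.563 0.029 0.025] zmax 0.029 yawdeg 169.4
red [420 194  13  37 295] rectc [ 492. -358.] [95. 25.] mean [ 0.493 -0.356  0.028] zmax 0.035 yawdeg -170.9
red [398 200  13  38 282] rectc [ 477. -299.] [97. 23.] mean [ 0.478 -0.298  0.028] zmax 0.034 yawdeg -171.7
red [141 219  18  19 222] rectc [463. 346.] [41. 46.] mean [0.462 0.344 0.055] zmax 0.062 yawdeg 166.4
red [523 392  18   8  57] rectc [  35. -597.] [ 5. 42.] mean [ 0.035 -0.596  0.03 ] zmax 0.06 yawdeg 103.7
drop c [558.  29.] wh [26. 58.] mean [0.561 0.028 0.023] yaw -11.2 z95 0.029
drop c [ 497. -359.] wh [110.  40.] mean [ 0.497 -0.357  0.027] yaw 7.3 z95 0.035
drop c [ 485. -304.] wh [115.  34.] mean [ 0.482 -0.299  0.027] yaw 8.0 z95 0.034
t 15.28 tcp [0.5809 0.0276 0.1226] yang -100.9 z [-0.005  0.    -1.   ] q [-0.1   0.3   1.6  -0.    1.24  1.66]
```

Call:
step_arm(
  targets=[0.005, -0.004, 0, 0, 0, 0, 0.005, -0.004, -0.03, 0, 0, 0, 0.005, -0.004, -0.06, 0, 0, 0, 0.005, -0.004, -0.09, 0, 0, 0, 0.005, -0.004, -0.107, 0, 0, 0, 0.005, -0.004, -0.118, 0, 0, 0, 0.005, -0.004, -0.118, 0, 0, 0, 0.005, -0.004, -0.118, 0, 0, 0, 0.005, -0.004, -0.118, 0, 0, 0, 0.005, -0.004, -0.118, 0, 0, 0],
)

```text
t: 16.12
tcp_pos: [0.5889, 0.0224, 0.0098]
orientation: [3.127, -0.301, 0.007]
contact_force: [-1.3, 1.0, 0.1]
grip_width: 0.0658
finger_force: 0.0
```

Call:
step_arm(
  targets=[0, 0, 0, 0, 0, 0, 0, 0, 0, 0, 0, 0, 0, 0, 0, 0, 0, 0, 0, 0, 0, 0, 0, 0, 0, 0, 0, 0, 0, 0, 0, 0, 0, 0, 0, 0, 0, 0, 0, 0, 0, 0, 0, 0, 0, 0, 0, 0, 0, 0, 0, 0, 0, 0, 0, 0, 0, 0, 0, 0],
  hand=0,
)

```text
t: 16.95
tcp_pos: [0.5869, 0.0227, 0.0074]
orientation: [-3.127, 0.301, 0.0]
contact_force: [-0.2, 0.8, -0.4]
grip_width: 0.0259
finger_force: 25.0
```

Call:
step_arm(
  targets=[0, 0, 0.03, 0, 0, 0, 0, 0, 0.07, 0, 0, 0, -0.02, 0, 0.105, 0, 0, 3, -0.05, 0, 0.13, 0, 0, 6, -0.08, -0.015, 0.15, 0, 0, 9, -0.1, -0.045, 0.16, 0, 0, 12, -0.113, -0.08, 0.16, 0, 0, 15, -0.1155, -0.118, 0.16, 0, 0, 18, -0.1155, -0.156, 0.16, 0, 0, 19.3, -0.1155, -0.194, 0.16, 0, 0, 19.3],
)

```text
t: 17.78
tcp_pos: [0.4708, -0.1728, 0.1678]
orientation: [3.133, 0.23, 0.001]
contact_force: [0.8, -0.2, -0.7]
grip_width: 0.0262
finger_force: 25.0
```

Call:
step_arm(
  targets=[0, -0.035, 0, 0, 0, 0, 0, -0.065, 0, 0, 0, 0, 0, -0.079, -0.02, 0, 0, 0, 0, -0.079, -0.05, 0, 0, 0, 0, -0.079, -0.08, 0, 0, 0, 0, -0.079, -0.11, 0, 0, 0, 0, -0.079, -0.135, 0, 0, 0, 0, -0.079, -0.143, 0, 0, 0, 0, -0.079, -0.143, 0, 0, 0, 0, -0.079, -0.143, 0, 0, 0],
)

```text
t: 18.62
tcp_pos: [0.4718, -0.2505, 0.0249]
orientation: [3.133, 0.228, 0.0]
contact_force: [0.9, 0.3, 0.1]
grip_width: 0.026
finger_force: 25.0
```

Call:
step_arm(
  targets=[0, 0, 0, 0, 0, 0, 0, 0, 0, 0, 0, 0, 0, 0, 0, 0, 0, 0, 0, 0, 0, 0, 0, 0, 0, 0, 0, 0, 0, 0, 0, 0, 0.03, 0, 0, 0, 0, 0, 0.07, 0, 0, 0, 0, 0, 0.11, 0, 0, 0, 0, 0.02, 0.145, 0, 0, 0, 0, 0.055, 0.15, 0, 0, 0],
  hand=0.45,
)

```text
t: 19.45
tcp_pos: [0.4762, -0.2001, 0.1829]
orientation: [3.123, 0.221, 0.02]
contact_force: [1.5, -0.1, 0.7]
grip_width: 0.0424
finger_force: 0.0
```

Call:
step_arm(
  targets=[-0.001, 0.017, 0.005, 0, 0, 6, -0.002, 0.034, 0.01, 0, 0, 12, -0.003, 0.051, 0.01, 0, 0, 18, -0.004, 0.068, 0.01, 0, 0, 24, -0.005, 0.085, 0.01, 0, 0, 30, -0.006, 0.102, 0.01, 0, 0, 36, -0.007, 0.119, 0.01, 0, 0, 42, -0.008, 0.136, 0.01, 0, 0, 48, -0.009, 0.153, 0.01, 0, 0, 54, -0.01, 0.17, 0.01, 0, 0, 60],
)

```text
t: 20.28
tcp_pos: [0.4613, -0.0245, 0.1847]
orientation: [2.595, 1.77, 0.001]
contact_force: [0.1, -0.3, -0.2]
grip_width: 0.042
finger_force: 0.0
```

Call:
step_arm(
  targets=[-0.001, 0.017, 0.005, 0, 0, 6, -0.002, 0.034, 0.01, 0, 0, 12, -0.003, 0.051, 0.01, 0, 0, 18, -0.004, 0.068, 0.01, 0, 0, 24, -0.005, 0.085, 0.01, 0, 0, 30, -0.006, 0.102, 0.01, 0, 0, 36, -0.007, 0.119, 0.01, 0, 0, 42, -0.008, 0.136, 0.01, 0, 0, 48, -0.009, 0.153, 0.01, 0, 0, 54, -0.01, 0.17, 0.01, 0, 0, 60],
  hand=0.6,
)

```text
t: 21.12
tcp_pos: [0.4513, 0.1456, 0.1947]
orientation: [1.362, 2.831, 0.0]
contact_force: [0.5, -0.3, -0.1]
grip_width: 0.0565
finger_force: 0.0
```

Call:
step_arm(
  targets=[-0.001, 0.017, 0, 0, 0, 6, -0.002, 0.034, 0, 0, 0, 12, -0.003, 0.051, 0, 0, 0, 18, -0.004, 0.068, 0, 0, 0, 24, -0.005, 0.085, 0, 0, 0, 30, -0.007, 0.102, 0, 0, 0, 36, -0.01, 0.119, 0, 0, 0, 42, -0.012, 0.136, 0, 0, 0, 48, -0.014, 0.16, 0, 0, 0, 54, -0.0145, 0.16, 0, 0, 0, 60],
)

```text
t: 21.95
tcp_pos: [0.4364, 0.3078, 0.1948]
orientation: [-0.24, 3.132, 0.003]
contact_force: [0.0, 0.2, -0.1]
grip_width: 0.0563
finger_force: 0.0
```

```bash
cat >> h.py <<'E'
def fin(W,zlo=.075,zhi=.125,c=(.437,.305),r=.06):
    P=W[(np.abs(W[...,0]-c[0])<r)&(np.abs(W[...,1]-c[1])<r)&(W[...,2]>zlo)&(W[...,2]<zhi)]
    if len(P)<10: print('fin few',len(P));return
    q,wh,a=cv2.minAreaRect((P[:,:2]*1000).astype(np.float32))
    print('fin',len(P),np.round(q),np.round(wh),round(a,1),'med',np.median(P,0).round(4),'zmax',np.percentile(P[:,2],98).round(3))
E
python3 - <<'E'
from h import *
st()
S=snap('wrist','w4');W=cloud(S);fin(W,.104,.12)
S=snap('top');W=cloud(S);drops(S,W)
st()
E
```

```text
t 21.95 tcp [0.4364 0.3078 0.1948] yang 98.8 z [ 0.     0.002 -1.   ] q [ 0.45  0.13  1.66  0.    1.36 -1.27]
fin 871 [437. 304.] [49. 12.] 8.3 med [0.4356 0.3042 0.1097] zmax 0.111
red [420 194  13  38 290] rectc [ 491. -358.] [97. 24.] mean [ 0.493 -0.356  0.028] zmax 0.034 yawdeg -171.4
red [398 200  13  38 278] rectc [ 476. -300.] [95. 25.] mean [ 0.477 -0.298  0.028] zmax 0.035 yawdeg -171.2
red [379 205  13  39 269] rectc [ 463. -251.] [98. 24.] mean [ 0.465 -0.25   0.028] zmax 0.035 yawdeg -170.9
t 22.05 tcp [0.4366 0.3054 0.1945] yang 98.4 z [ 0. -0. -1.] q [ 0.45  0.13  1.66 -0.    1.36 -1.27]
```

View pics/w4.png

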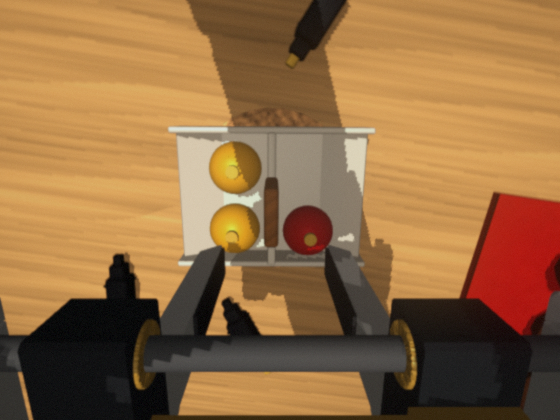

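The wrist view shows the fin at (271,212), gold at (235,167) and (235,229), and one red bauble at (307,230). The fin is centred under the tool, with its top at 0.110 m.

Call:
step_arm(
  targets=[0, -0.001, -0.02, 0, 0, 0, 0, -0.001, -0.045, 0, 0, 0, 0, -0.001, -0.07, 0, 0, 0, 0, -0.001, -0.09, 0, 0, 0, 0, -0.001, -0.105, 0, 0, 0, 0, -0.001, -0.115, 0, 0, 0, 0, -0.001, -0.122, 0, 0, 0, 0, -0.001, -0.122, 0, 0, 0, 0, -0.001, -0.122, 0, 0, 0, 0, -0.001, -0.122, 0, 0, 0],
)

```text
t: 22.88
tcp_pos: [0.438, 0.3041, 0.0736]
orientation: [-0.227, 3.131, 0.001]
contact_force: [0.3, -0.5, -0.2]
grip_width: 0.0567
finger_force: 0.0
```

Call:
step_arm(
  targets=[0, 0, 0, 0, 0, 0, 0, 0, 0, 0, 0, 0, 0, 0, 0, 0, 0, 0, 0, 0, 0, 0, 0, 0, 0, 0, 0, 0, 0, 0, 0, 0, 0, 0, 0, 0, 0, 0, 0, 0, 0, 0, 0, 0, 0, 0, 0, 0, 0, 0, 0, 0, 0, 0, 0, 0, 0, 0, 0, 0],
  hand=0,
  force=50,
)

```text
t: 23.72
tcp_pos: [0.4369, 0.3042, 0.0725]
orientation: [-0.228, 3.133, 0.001]
contact_force: [-1.5, 2.3, -0.1]
grip_width: 0.0124
finger_force: 50.0
```

Call:
step_arm(
  targets=[0, 0, 0, 0, 0, 0, 0, 0, 0, 0, 0, 0, 0, 0, 0, 0, 0, 0, 0, 0, 0.003, 0, 0, 0, 0, 0, 0.008, 0, 0, 0, 0, 0, 0.015, 0, 0, 0, 0, 0, 0.025, 0, 0, 0, 0, 0, 0.035, 0, 0, 0, 0, 0, 0.045, 0, 0, 0, 0, 0, 0.05, 0, 0, 0],
)

```text
t: 24.55
tcp_pos: [0.4382, 0.3042, 0.1249]
orientation: [-0.228, 3.13, 0.002]
contact_force: [0.5, 0.3, -3.9]
grip_width: 0.0115
finger_force: 50.0
```

Call:
step_arm(
  targets=[0, -0.003, 0.005, 0, 0, -1, 0, -0.011, 0.015, 0, 0, -3, 0, -0.025, 0.027, 0, 0, -6.5, 0, -0.043, 0.039, 0, 0, -11, 0, -0.061, 0.051, 0, 0, -15.5, 0, -0.079, 0.063, 0, 0, -20, 0, -0.097, 0.075, 0, 0, -25, 0, -0.115, 0.087, 0, 0, -30, 0, -0.133, 0.099, 0, 0, -35, 0, -0.151, 0.109, 0, 0, -40],
)

```text
t: 25.38
tcp_pos: [0.4366, 0.1512, 0.2326]
orientation: [0.867, 3.019, -0.0]
contact_force: [-0.2, -0.3, -3.9]
grip_width: 0.0121
finger_force: 50.0
```

Call:
step_arm(
  targets=[0.001, -0.018, 0.005, 0, 0, -5, 0.002, -0.036, 0.009, 0, 0, -10, 0.004, -0.054, 0.012, 0, 0, -15, 0.005, -0.072, 0.012, 0, 0, -20, 0.007, -0.09, 0.012, 0, 0, -25, 0.008, -0.108, 0.012, 0, 0, -30, 0.01, -0.126, 0.012, 0, 0, -35, 0.011, -0.144, 0.012, 0, 0, -40, 0.013, -0.162, 0.012, 0, 0, -45, 0.014, -0.18, 0.012, 0, 0, -50],
)

```text
t: 26.22
tcp_pos: [0.4502, -0.0286, 0.2437]
orientation: [-2.062, -2.37, 0.001]
contact_force: [0.3, -0.4, -5.0]
grip_width: 0.0119
finger_force: 50.0
```

Call:
step_arm(
  targets=[0, -0.018, 0, 0, 0, -5, 0, -0.036, 0, 0, 0, -10, 0, -0.054, 0, 0, 0, -15, 0, -0.072, 0, 0, 0, -20, 0, -0.09, 0, 0, 0, -25, 0, -0.108, 0, 0, 0, -30, 0, -0.126, 0, 0, 0, -35, 0, -0.14, 0, 0, 0, -40, 0, -0.148, 0, 0, 0, -45, 0, -0.151, 0, 0, 0, -50],
)

```text
t: 27.05
tcp_pos: [0.45, -0.18, 0.2436]
orientation: [2.871, 1.274, -0.002]
contact_force: [0.2, 0.4, -3.7]
grip_width: 0.0118
finger_force: 50.0
```

Call:
step_arm(
  targets=[0, 0, 0, 0, 0, -5, 0, 0, 0, 0, 0, -10, 0, 0, 0, 0, 0, -15, 0, 0, 0, 0, 0, -20, 0, 0, 0, 0, 0, -25, 0, 0, 0, 0, 0, -30, 0, 0, 0, 0, 0, -35, 0, 0, 0, 0, 0, -38.5, 0, 0, 0, 0, 0, -40, 0, 0, 0, 0, 0, -40],
)

```text
t: 27.88
tcp_pos: [0.4501, -0.1785, 0.2436]
orientation: [-3.134, -0.224, 0.001]
contact_force: [-0.3, -0.2, -3.8]
grip_width: 0.0117
finger_force: 50.0
```

Run:
```python
from h import *
st()
S=snap('top','top5');st()
```

```text
t 27.88 tcp [ 0.4501 -0.1785  0.2436] yang -81.8 z [-0.001 -0.    -1.   ] q [-0.56 -0.02  1.71 -0.    1.45  0.87]
t 27.93 tcp [ 0.4502 -0.1785  0.2436] yang -81.7 z [-0.001 -0.    -1.   ] q [-0.56 -0.02  1.71 -0.    1.45  0.87]
```

View pics/top5.png

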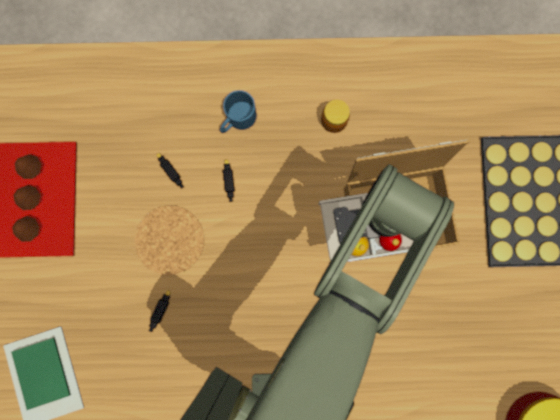

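The top view shows the dish at the box's +y side, red bauble at (390,241) towards the box, and the bare mat at (170,239). I'll tip it slowly.

Call:
step_arm(
  targets=[0, 0, 0, 1, 0.15, 0, 0, 0, 0, 3, 0.44, 0, 0, 0, 0, 5, 0.73, 0, 0, 0, 0, 7.5, 1.1, 0, 0, 0, 0, 10, 1.45, 0, 0, 0, 0, 12.5, 1.8, 0, 0, 0, 0, 15, 2.2, 0, 0, 0, 0, 17.5, 2.55, 0, 0, 0, 0, 20, 2.9, 0, 0, 0, 0, 22, 3.2, 0],
)

```text
t: 28.77
tcp_pos: [0.451, -0.1794, 0.2435]
orientation: [-2.746, -0.199, 0.038]
contact_force: [-0.1, 1.2, -4.6]
grip_width: 0.0117
finger_force: 50.0
```

Call:
step_arm(
  targets=[0, 0, 0, 2, 0.3, 0, 0, 0, 0, 4, 0.6, 0, 0, 0, 0, 6, 0.9, 0, 0, 0, 0, 8, 1.2, 0, 0, 0, 0, 10, 1.45, 0, 0, 0, 0, 12, 1.75, 0, 0, 0, 0, 14, 2.05, 0, 0, 0, 0, 16, 2.35, 0, 0, 0, 0, 18, 2.6, 0, 0, 0, 0, 20, 2.9, 0],
)

```text
t: 29.6
tcp_pos: [0.4511, -0.1785, 0.2435]
orientation: [-2.393, -0.174, 0.067]
contact_force: [0.3, -0.1, -4.5]
grip_width: 0.0118
finger_force: 50.0
```

Run:
```python
from h import *
st()
S=snap('side','side6');snap('top','top6')
T=cv2.imread('pics/top5.png');W=cloud(snap('top'))
h=cv2.cvtColor(T,cv2.COLOR_BGR2HSV)
# mat: z in 2..8mm around
m=(np.abs(W[...,0]-.43)<.12)&(np.abs(W[...,1]-.3)<.12)
P=W[m];print(np.percentile(P[:,2],[5,50,95]).round(4))
q=W[m&(W[...,2]>.0025)];print('mat',len(q),q[:,:2].min(0),q[:,:2].max(0),q.mean(0))
```

```text
t 29.6 tcp [ 0.4511 -0.1785  0.2435] yang -81.7 z [-0.097  0.67  -0.736] q [-0.84  0.37  1.44  0.42  1.95  0.62]
[-0.0037  0.0017  0.0076]
mat 3620 [0.31001969 0.18085327] [0.54962568 0.41975178] [0.43203588 0.3017618  0.00509918]
```

View pics/side6.png

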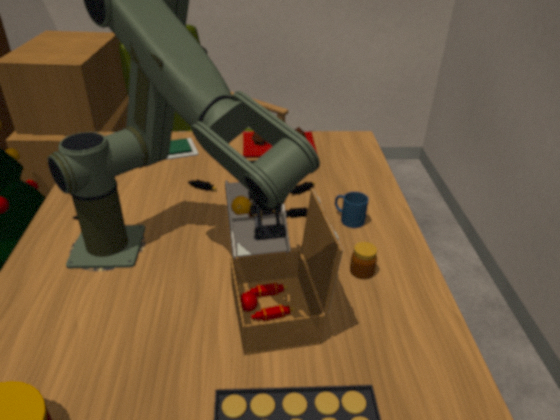

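The side view shows the red bauble in the box at (249,302) beside the drops, with gold held up in the dish at (241,205). Next I un-tip and carry the dish back.

Call:
step_arm(
  targets=[0, 0, 0, -1, -0.15, 0, 0, 0, 0, -3, -0.44, 0, 0, 0, 0, -5, -0.73, 0, 0, 0, 0, -7, -1.02, 0, 0, 0, 0, -9, -1.3, 0, 0, 0, 0, -11, -1.6, 0, 0, 0, 0, -13, -1.9, 0, 0, 0, 0, -15, -2.2, 0, 0, 0, 0, -17, -2.5, 0, 0, 0, 0, -19, -2.75, 0],
)

```text
t: 30.58
tcp_pos: [0.4508, -0.1781, 0.2436]
orientation: [-2.733, -0.199, 0.04]
contact_force: [-0.8, 0.5, -3.8]
grip_width: 0.0118
finger_force: 50.0
```

Call:
step_arm(
  targets=[0, 0, 0, -2, -0.3, 0, 0, 0, 0, -4, -0.6, 0, 0, 0, 0, -6, -0.9, 0, 0, 0, 0, -8, -1.2, 0, 0, 0, 0, -10, -1.45, 0, 0, 0, 0, -12, -1.75, 0, 0, 0, 0, -14, -2.05, 0, 0, 0, 0, -16, -2.35, 0, 0, 0, 0, -18, -2.6, 0, 0, 0, 0, -20, -2.9, 0],
)

```text
t: 31.42
tcp_pos: [0.4509, -0.1781, 0.2434]
orientation: [-3.083, -0.224, 0.006]
contact_force: [-0.2, 0.5, -3.5]
grip_width: 0.0121
finger_force: 50.0
```

Call:
step_arm(
  targets=[0, 0, 0, -1.5, -0.2, 0, 0, 0, 0, -2.5, -0.35, 0, 0, 0, 0, -3, -0.45, 0, 0, 0, 0, -3, -0.45, 0, 0, 0, 0, -3, -0.45, 0, 0, 0, 0.003, -3, -0.45, 0, 0, 0, 0.006, -3, -0.45, 0, 0, 0, 0.01, -3, -0.45, 0, 0, 0, 0.01, -3, -0.45, 0, 0, 0, 0.01, -3, -0.45, 0],
)

```text
t: 32.25
tcp_pos: [0.4513, -0.1787, 0.254]
orientation: [3.133, 0.227, 0.001]
contact_force: [-0.2, 0.2, -3.1]
grip_width: 0.0119
finger_force: 50.0
```

Run:
```python
from h import *
st();s=env.sense();r=R.from_rotvec(s['orientation'])
for ya in(-81.7,):
    c,n=np.cos(np.radians(ya)),np.sin(np.radians(ya))
    G=np.c_[[-n*-1*-1,c,0],[c,n,0],[0,0,-1]]; G[:,0]=np.cross(G[:,1],G[:,2])
    print('fix rotvec deg',np.degrees((R.from_matrix(G)*r.inv()).as_rotvec()).round(2))
```

```text
t 32.25 tcp [ 0.4513 -0.1787  0.254 ] yang -81.7 z [ 0.001 -0.001 -1.   ] q [-0.56 -0.02  1.69  0.    1.47  0.87]
fix rotvec deg [0.03 0.06 0.01]
```

Call:
step_arm(
  targets=[0, 0.003, 0, 0, 0, 1, 0, 0.011, 0, 0, 0, 3, 0, 0.025, 0, 0, 0, 6.5, 0, 0.043, 0, 0, 0, 11, 0, 0.061, 0, 0, 0, 15.5, 0, 0.079, 0, 0, 0, 20, 0, 0.097, 0, 0, 0, 25, 0, 0.115, 0, 0, 0, 30, 0, 0.133, 0, 0, 0, 35, 0, 0.151, 0, 0, 0, 40],
)

```text
t: 33.08
tcp_pos: [0.4505, -0.0257, 0.2533]
orientation: [-2.862, -1.295, 0.0]
contact_force: [0.2, -0.5, -3.9]
grip_width: 0.0118
finger_force: 50.0
```

Call:
step_arm(
  targets=[-0.001, 0.018, 0, 0, 0, 5, -0.002, 0.036, 0, 0, 0, 10, -0.004, 0.054, 0, 0, 0, 15, -0.005, 0.072, 0, 0, 0, 20, -0.007, 0.09, 0, 0, 0, 25, -0.008, 0.108, 0, 0, 0, 30, -0.01, 0.126, 0, 0, 0, 35, -0.011, 0.144, 0, 0, 0, 40, -0.013, 0.162, 0, 0, 0, 45, -0.014, 0.18, 0, 0, 0, 50],
)

```text
t: 33.92
tcp_pos: [0.436, 0.1542, 0.2533]
orientation: [-2.046, -2.383, 0.0]
contact_force: [0.3, -0.7, -3.4]
grip_width: 0.0115
finger_force: 50.0
```

Call:
step_arm(
  targets=[0, 0.018, 0, 0, 0, 5, 0, 0.036, 0, 0, 0, 10, 0, 0.054, 0, 0, 0, 15, 0, 0.072, 0, 0, 0, 20, 0, 0.09, 0, 0, 0, 25, 0, 0.108, 0, 0, 0, 30, 0, 0.126, 0, 0, 0, 35, 0, 0.14, 0, 0, 0, 40, 0, 0.148, 0, 0, 0, 45, 0, 0.151, 0, 0, 0, 50],
)

```text
t: 34.75
tcp_pos: [0.4359, 0.3056, 0.2531]
orientation: [-0.845, -3.025, -0.0]
contact_force: [0.5, 0.3, -5.4]
grip_width: 0.0117
finger_force: 50.0
```

Call:
step_arm(
  targets=[0, 0, -0.003, 0, 0, 5, 0, 0, -0.01, 0, 0, 10, 0, 0, -0.02, 0, 0, 15, 0, 0, -0.032, 0, 0, 20, 0, 0, -0.046, 0, 0, 25, 0, 0, -0.06, 0, 0, 30, 0, 0, -0.074, 0, 0, 35, 0, 0, -0.086, 0, 0, 38.5, 0, 0, -0.094, 0, 0, 40, 0, 0, -0.098, 0, 0, 40],
)

```text
t: 35.58
tcp_pos: [0.4352, 0.3036, 0.1536]
orientation: [0.231, -3.13, 0.002]
contact_force: [-0.7, 0.1, -4.7]
grip_width: 0.0114
finger_force: 50.0
```

Run:
```python
from h import *
S=snap('wrist','w7');st()
```

```text
t 35.63 tcp [0.4352 0.3035 0.1535] yang 98.4 z [-0.004 -0.001 -1.   ] q [ 0.45  0.16  1.7   0.    1.28 -1.27]
```

View pics/w7.png

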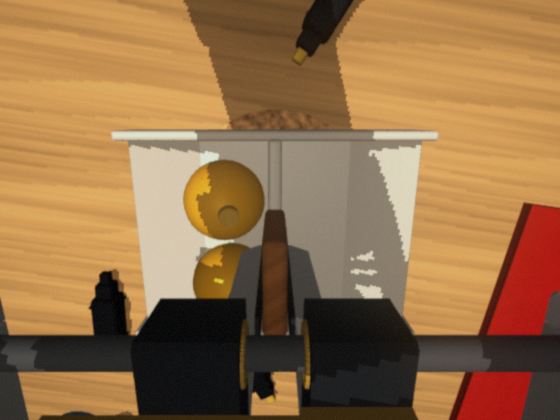

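The wrist view shows both golds in their compartment at (224,200) and (230,280), and the red side empty. Lowering onto the mat.

Call:
step_arm(
  targets=[0, 0, -0.006, 0, 0, 0, 0, 0, -0.016, 0, 0, 0, 0, 0, -0.028, 0, 0, 0, 0, 0, -0.04, 0, 0, 0, 0, 0, -0.052, 0, 0, 0, 0, 0, -0.062, 0, 0, 0, 0, 0, -0.07, 0, 0, 0, 0, 0, -0.075, 0, 0, 0, 0, 0, -0.078, 0, 0, 0, 0, 0, -0.08, 0, 0, 0],
)

```text
t: 36.47
tcp_pos: [0.437, 0.3037, 0.075]
orientation: [0.228, -3.133, 0.0]
contact_force: [-0.0, -0.1, -3.5]
grip_width: 0.0117
finger_force: 50.0
```

Call:
step_arm(
  targets=[0, 0, -0.001, 0, 0, 0, 0, 0, -0.002, 0, 0, 0, 0, 0, -0.003, 0, 0, 0, 0, 0, -0.003, 0, 0, 0, 0, 0, -0.003, 0, 0, 0, 0, 0, -0.003, 0, 0, 0, 0, 0, -0.003, 0, 0, 0, 0, 0, -0.003, 0, 0, 0, 0, 0, -0.003, 0, 0, 0, 0, 0, -0.003, 0, 0, 0],
)

```text
t: 37.3
tcp_pos: [0.437, 0.3037, 0.0725]
orientation: [-0.228, 3.133, -0.0]
contact_force: [0.3, -0.1, -3.8]
grip_width: 0.0116
finger_force: 50.0
```

Call:
step_arm(
  targets=[0, 0, -0.0005, 0, 0, 0, 0, 0, -0.001, 0, 0, 0, 0, 0, -0.0015, 0, 0, 0, 0, 0, -0.0015, 0, 0, 0, 0, 0, -0.0015, 0, 0, 0, 0, 0, -0.0015, 0, 0, 0, 0, 0, -0.0015, 0, 0, 0, 0, 0, -0.0015, 0, 0, 0, 0, 0, -0.0015, 0, 0, 0, 0, 0, -0.0015, 0, 0, 0],
)

```text
t: 38.13
tcp_pos: [0.437, 0.3038, 0.0724]
orientation: [-0.228, 3.133, -0.0]
contact_force: [-4.2, -0.9, 6.6]
grip_width: 0.0117
finger_force: 50.0
```

Contact made, so release and rise.

Call:
step_arm(
  targets=[0, 0, 0.001, 0, 0, 0, 0, 0, 0.001, 0, 0, 0, 0, 0, 0.001, 0, 0, 0, 0, 0, 0.001, 0, 0, 0, 0, 0, 0.001, 0, 0, 0, 0, 0, 0.001, 0, 0, 0, 0, 0, 0.001, 0, 0, 0, 0, 0, 0.005, 0, 0, 0, 0, 0, 0.02, 0, 0, 0, 0, 0, 0.05, 0, 0, 0],
  hand=0.55,
)

```text
t: 38.97
tcp_pos: [0.4338, 0.3021, 0.1179]
orientation: [0.227, -3.125, 0.005]
contact_force: [-0.6, 0.1, 0.2]
grip_width: 0.0519
finger_force: 0.0
```

Call:
step_arm(
  targets=[0, 0, 0.035, 0, 0, 0, 0, 0, 0.07, 0, 0, 0, 0, 0, 0.105, 0, 0, 0, 0, 0, 0.14, 0, 0, 0, 0, 0, 0.17, 0, 0, -5, 0, -0.02, 0.19, 0, 0, -12, 0, -0.055, 0.2, 0, 0, -19, 0, -0.09, 0.2, 0, 0, -26, 0, -0.128, 0.2, 0, 0, -33, 0, -0.166, 0.2, 0, 0, -40],
)

```text
t: 39.8
tcp_pos: [0.4367, 0.1365, 0.3218]
orientation: [0.864, 3.019, 0.001]
contact_force: [1.4, -0.2, -0.2]
grip_width: 0.0518
finger_force: 0.0
```

Run:
```python
from h import *
st()
S=snap('top','top8');W=cloud(S);drops(S,W);fin(W,.09,.12)
m=(np.abs(W[...,0]-.437)<.12)&(np.abs(W[...,1]-.304)<.12)&(W[...,2]>.03)&(W[...,2]<.05)
c,wh,a=cv2.minAreaRect((W[m][:,:2]*1000).astype(np.float32));print(np.round(c),np.round(wh),a)
```

```text
t 39.8 tcp [0.4367 0.1365 0.3218] yang 58.0 z [ 0.002  0.    -1.   ] q [ 0.11 -0.12  1.64 -0.    1.62 -0.9 ]
red [420 194  13  38 280] rectc [ 491. -358.] [97. 24.] mean [ 0.493 -0.356  0.028] zmax 0.034 yawdeg -171.5
red [396 200  15  38 272] rectc [ 476. -298.] [96. 24.] mean [ 0.478 -0.296  0.028] zmax 0.035 yawdeg -167.3
red [365 205  33  48 567] rectc [ 449. -227.] [131.  49.] mean [ 0.439 -0.233  0.039] zmax 0.057 yawdeg -150.7
fin few 0
[437. 303.] [142. 195.] 8.120363235473633
```

View pics/top8.png

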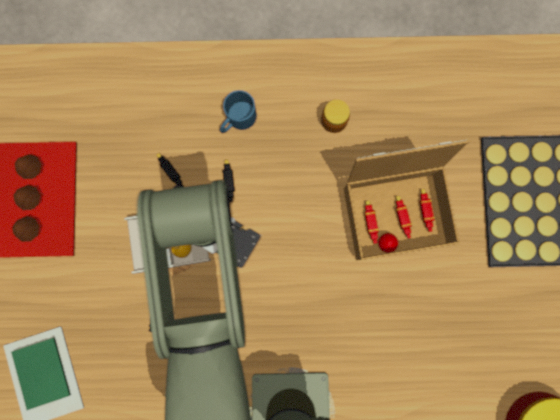

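Top view: three drops at (371,222), (403,215), (427,210) and the red bauble at (388,243) all lie in the box. The dish is centred on its mat at (0.437, 0.303). Now round behind the lid with shut fingers.

Call:
step_arm(
  targets=[0.02, -0.02, 0.004, 0, 0, 4, 0.045, -0.045, 0.008, 0, 0, 8, 0.07, -0.075, 0.012, 0, 0, 12, 0.095, -0.105, 0.016, 0, 0, 16, 0.12, -0.135, 0.02, 0, 0, 20, 0.145, -0.165, 0.024, 0, 0, 24, 0.17, -0.195, 0.028, 0, 0, 28, 0.195, -0.225, 0.032, 0, 0, 32, 0.22, -0.255, 0.036, 0, 0, 36, 0.235, -0.285, 0.04, 0, 0, 40],
  hand=0,
  force=20,
)

```text
t: 40.68
tcp_pos: [0.6736, -0.1486, 0.3602]
orientation: [0.234, -3.133, -0.001]
contact_force: [0.5, 1.2, -0.7]
grip_width: 0.0005
finger_force: 0.0
```

Call:
step_arm(
  targets=[0, -0.03, 0, 0, 0, 0, 0, -0.06, 0, 0, 0, 0, 0, -0.09, 0, 0, 0, 0, 0, -0.115, 0, 0, 0, 0, 0, -0.115, 0, 0, 0, 0, 0, -0.115, -0.03, 0, 0, 0, 0, -0.115, -0.06, 0, 0, 0, 0, -0.115, -0.09, 0, 0, 0, 0, -0.115, -0.11, 0, 0, 0, 0, -0.115, -0.11, 0, 0, 0],
)

```text
t: 41.52
tcp_pos: [0.669, -0.2597, 0.2438]
orientation: [0.228, -3.123, -0.011]
contact_force: [-0.6, 0.1, -0.9]
grip_width: 0.0006
finger_force: 0.0
```

Run:
```python
from h import *
S=snap('top');W=cloud(S);st()
fin(W,.09,.12)
h=cv2.cvtColor(S['pixels'],cv2.COLOR_BGR2HSV)
g=(h[...,0]>18)&(h[...,0]<32)&(h[...,1]>170)&(h[...,2]>120)&(np.abs(W[...,0]-.437)<.1)&(np.abs(W[...,1]-.3)<.1)
for b,q in blobs(S,W,g.astype(np.uint8)): print('gold',W[b].mean(0).round(3),q)
s=env.sense()['tcp_pos'];a=np.radians(8.3)
d=np.array(s[:2])-[.486,-.281];print('box local',np.cos(a)*d[0]+np.sin(a)*d[1],-np.sin(a)*d[0]+np.cos(a)*d[1],s[2])
```

```text
t 41.57 tcp [ 0.6704 -0.2605  0.2472] yang 98.4 z [-0.006  0.004 -1.   ] q [-0.49  0.5   1.07  0.    1.58 -2.21]
fin 134 [437. 303.] [49. 13.] 8.0 med [0.4371 0.3016 0.1087] zmax 0.114
gold [nan nan nan] [167 217  19  18 272]
gold [nan nan nan] [171 239  20  18 275]
box local 0.1853876468066315 -0.006314996960596491 0.24718662700142863
```

Call:
step_arm(
  targets=[-0.02, -0.003, 0, 0, 0, 0, -0.04, -0.006, 0, 0, 0, 0, -0.055, -0.008, 0.001, 0, 0, 0, -0.066, -0.0096, 0.002, 0, 0, 0, -0.08, -0.0115, 0.002, 0, 0, 0, -0.094, -0.0135, 0.002, 0, 0, 0, -0.107, -0.0156, 0.001, 0, 0, 0, -0.12, -0.0173, -0.002, 0, 0, 0, -0.132, -0.019, -0.006, 0, 0, 0, -0.144, -0.021, -0.011, 0, 0, 0],
)

```text
t: 42.4
tcp_pos: [0.5297, -0.2839, 0.2443]
orientation: [-0.229, 3.127, -0.007]
contact_force: [0.5, 0.1, 1.2]
grip_width: 0.0004
finger_force: 0.6
```

Run:
```python
from h import *
st();print(env.sense()['contact_force'])
S=snap('side','side9')
```

```text
t 42.4 tcp [ 0.5297 -0.2839  0.2443] yang 98.4 z [ 0.007 -0.004 -1.   ] q [-0.64  0.23  1.43  0.    1.47 -2.35]
[0.46653927 0.10428289 1.16268404]
```

View pics/side9.png

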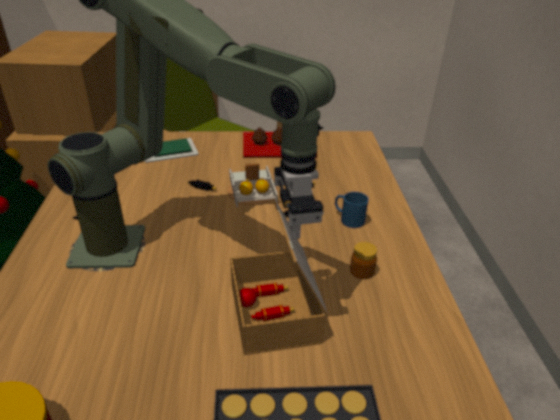

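The side view shows the lid leaning in under the fingers at about 65°. I'll continue along the arc.

Call:
step_arm(
  targets=[-0.011, -0.0016, -0.006, 0, 0, 0, -0.022, -0.003, -0.013, 0, 0, 0, -0.032, -0.0046, -0.021, 0, 0, 0, -0.042, -0.006, -0.03, 0, 0, 0, -0.051, -0.0074, -0.04, 0, 0, 0, -0.059, -0.0085, -0.05, 0, 0, 0, -0.066, -0.0095, -0.061, 0, 0, 0, -0.072, -0.0103, -0.073, 0, 0, 0, -0.077, -0.011, -0.085, 0, 0, 0, -0.081, -0.0115, -0.0975, 0, 0, 0],
)

```text
t: 43.28
tcp_pos: [0.4486, -0.2961, 0.145]
orientation: [-0.228, 3.13, -0.006]
contact_force: [-0.0, -0.4, 0.3]
grip_width: 0.0004
finger_force: 0.4
```

Call:
step_arm(
  targets=[-0.002, -0.0003, -0.008, 0, 0, 0, -0.003, -0.0004, -0.016, 0, 0, 0, -0.004, -0.0005, -0.022, 0, 0, 0, -0.005, -0.0007, -0.027, 0, 0, 0, -0.005, -0.0007, -0.03, 0, 0, 0, -0.005, -0.0007, -0.032, 0, 0, 0, -0.005, -0.0007, -0.033, 0, 0, 0, -0.005, -0.0007, -0.033, 0, 0, 0, -0.005, -0.0007, -0.033, 0, 0, 0, -0.005, -0.0007, -0.033, 0, 0, 0],
)

```text
t: 44.12
tcp_pos: [0.4421, -0.2955, 0.1096]
orientation: [-0.228, 3.133, -0.0]
contact_force: [0.3, -0.0, 0.2]
grip_width: 0.0008
finger_force: 0.0
```

Call:
step_arm(
  targets=[0, 0, -0.001, 0, 0, 0, 0, 0, -0.002, 0, 0, 0, 0, 0, -0.003, 0, 0, 0, 0, 0, -0.004, 0, 0, 0, 0, 0, -0.0045, 0, 0, 0, 0, 0, -0.0045, 0, 0, 0, 0, 0, -0.0045, 0, 0, 0, 0, 0, -0.0045, 0, 0, 0, 0, 0, -0.0045, 0, 0, 0, 0, 0, -0.0045, 0, 0, 0],
)

```text
t: 44.95
tcp_pos: [0.4421, -0.2957, 0.1066]
orientation: [-0.228, 3.133, -0.001]
contact_force: [-1.2, 1.5, 8.9]
grip_width: 0.0007
finger_force: 4.5
```

Call:
step_arm(
  targets=[0, 0, 0.003, 0, 0, 0, 0, 0, 0.015, 0, 0, 0, 0, 0, 0.04, 0, 0, 0, 0, 0, 0.07, 0, 0, 0, 0, 0.02, 0.1, 0, 0, 0, 0, 0.055, 0.13, 0, 0, 0, 0, 0.09, 0.14, 0, 0, 0, 0, 0.125, 0.14, 0, 0, 0, 0, 0.155, 0.14, 0, 0, 0, 0, 0.16, 0.14, 0, 0, 0],
)

```text
t: 45.78
tcp_pos: [0.4418, -0.1316, 0.2461]
orientation: [-0.234, 3.131, 0.002]
contact_force: [-0.2, -0.8, -0.3]
grip_width: 0.0005
finger_force: 0.0
```

Run:
```python
from h import *
S=snap('top','top10');W=cloud(S);st()
m=(np.abs(W[...,0]-.48)<.085)&(np.abs(W[...,1]+.30)<.09)&(W[...,2]>.03)&(W[...,2]<.2)
P=W[m];A=np.c_[P[:,:2],np.ones(len(P))];k=np.linalg.lstsq(A,P[:,2],rcond=None)[0];print('lid plane',len(P),k,P[:,2].min(),P[:,2].max())
fin(W,.09,.12)
```

```text
t 45.83 tcp [ 0.4419 -0.1328  0.2458] yang 98.5 z [ 0.001  0.    -1.   ] q [-0.48 -0.07  1.75  0.    1.46 -2.2 ]
lid plane 2881 [0.00032584 0.00049615 0.10754678] 0.09669615769660389 0.11651271447284772
fin 132 [437. 303.] [49. 13.] 7.5 med [0.4371 0.3016 0.1088] zmax 0.115
```

View pics/top10.png

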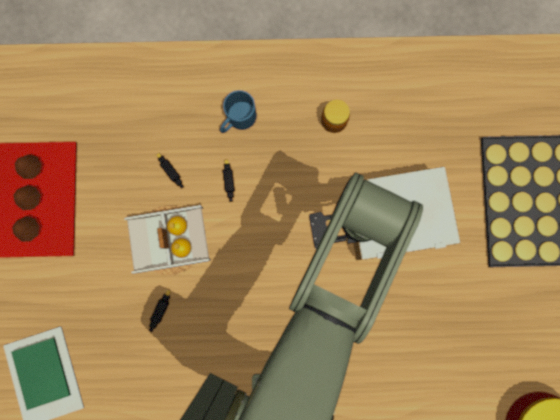

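The top view shows the lid flat (slope about 0, height 0.107), with the dish upright on the mat at (167,238) and both golds in it. The mug and jar are unmoved and the arm is clear.

```bash
python3 -c "
from plant import env
print(env.sign_off())"
```

```text
the job is handed in; nothing more can be done
None
```

The job is handed in: all three red drops and the one red bauble are in the box, and its lid is shut flat. The dish stands on its mat with both gold baubles in it, and the mug and jar were not touched; the hand-in gave no verdict.

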